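Find the hidden push-catch and open the hinged shelf

ROBOT

A 7-joint arm with a two-finger parallel gripper is mounted at the origin on the work surface. World frame = base frame: x ahead of the robot, y to its left, z up, the work surface at z = 0. Lengths are in m, angles in degrees, forces in N, time in s.
With the tool pointing down it reaches from about 0.425 to 0.875 m from the base axis. Payload 4.7 kg.
Tool frame: the origin (TCP) lies at the very end of the fingers, on their centre line; the grasp point (between the pads) lies 19 mm behind it; z points along the fingers, y is the line along which they close (so a half turn about z gives the same grasp; the last joint's range is limited). The gripper opens to 87 mm and grips with 3 to 60 N. Pads are 19 mm wide; open, the fingers measure 117 mm over their backs; the gripper's body (75 mm by 190 mm) begins 51 mm behind the grasp point.
Start: joints at [0.808, 18.392, -4.016, 83.108, 1.295, 78.541, -3.26], TCP at [0.65, -0, 0.223] pointing down, gripper open.
Joint ranges: [-163.93, 163.93], [-17.29, 119.83], [-79.2, 71.16], [3.27, 140.29], [-89.18, 269.18], [5.43, 117.66], [-154.24, 154.24]. Speed limits (degrees/s): [147.25, 147.25, 180, 180, 180, 180, 180].

INTERFACE

Orientations are given as [roll, pitch, yaw] about the fixed x, y, z axes, in that order (R = Rz(yaw) Ry(pitch) Rx(roll)).
In Python, from cell import get_obs, eyes, env gives the robot as it stands.
- The arm moves only by the tool servo_tool, never from a script. Its argument "series" is a list that holds one entry, the list of rows, each a list of 7 numbers: the shift along the tool's x, y, z in units of 300 mm (1.0 is 300 mm), then the turn, a rotation vector about the tool's x, y, z in units of pi rad (1.0 is pi rad), then the opening, from 0 (shut) to 1 (fully open). In form: [[[tx, ty, tz, wx, wy, wz, gripper], ...]]. A call has 1 to 12 rows; each row is the pose to reach, as a shift and turn from the pose commanded when the call began, along the tool's axes at that moment, turning the shorter way round; what a row does not reach only later rows make up. A row lasts 1/12 s, in which the tool goes at most 41.7 mm and 7.16 degrees, less where a joint would pass 70% of its speed; a pose out of reach is approached as far as the arm can. A call with a number of a shift or a turn outside -1 to 1 is refused whole. A call with a gripper value outside its range is refused whole. The fingers move at their own pace and stop on an object; "grip_force" is the grip in N (left out, the last holds). Time passes only in rows, so rows that repeat a pose let the fingers close. It gives the time, the measured TCP pose, the force, the opening and the grip force at its end, in the units of the state.
- get_obs(): the state, without advancing time (a new reading comes with each control period).
- eyes.read_camera(name): name is "scene" or "side" or "wrist"; returns a dict with "frame" (400x640x3 uint8, red, green, blue), "depth" (400x640 float32, m along the optical axis (not along the pixel's ray), 0 where there is no reading), "fx", "fy", "cx", "cy" (pixels), "origin" and "rotation" of the camera in the world; the wrist camera has in their place "mount" (4x4, takes a point from camera to tool coordinates, whose origin is the TCP and whose axes are the flange's). Camera axes: x right, y down, z forward; pixel columns grow to the right and rows downward; lengths in m; the calibration is good to about 2 mm. A picture is of the moment at which its call begins: read the wrist's pose just before it.
- env.sign_off(): hands the job in; it is judged then, once.
The state is a dict: "time_s": time; "qpos": joint angles; "joint_velocities": joint speeds; "effort": joint torques, N m; "tool_pos": TCP position; "tool_rot": TCP orientation; "force": force on the tool from outside, world axes, zero at the start; "wrist_torque": the same for the moment, N m; "grip_width": finger opening in m; "grasp_force": force on a finger pad.
Only numpy, scipy, OpenCV 4.12 (cv2) and the standard library are available. Lean on these libraries where they do the work, as an engineer would, in place of code of your own. Each camera call takes 0.05 s, during which the arm holds its last target. There are 200 camera calls.

TASK

The white hinged shelf on the low grey bench is held shut by a push-catch hidden under one of the five identical flush tiles in the strip along its front. Feel along the tiles with closed fingertips for the one that gives and press it right in so that the shelf springs part of the way up, then push the shelf's raised front edge up and over until it is past upright and stays open by itself. Leave the things standing around and on the turntable where they are.

Things in the scene. Friction and masses are not known exactly. Their poses are not given: they have to be found in the camera images.
- bench: Low grey plastic bench fixed to the mat, 220 (x) by 300 (y) by 70 mm tall; origin at the centre of its underside, x points from its front (tile strip, robot side) to its back (shelf hinge), z up. Its top is one flat face 70 mm above the origin: tile strip in front, white hinged shelf behind it, a grey rim around both.
- strip (a point): Centre of the top of the strip of five identical white tiles, each 50 by 50 mm, flush with the bench's top; axes as the bench's. Tile centres lie at y = -106, -53, 0, 53 and 106 mm from here, 3 mm seams between. Four are rigid; one, a different one every time and not to be told by eye, is the sprung catch.
- catch (a joint): How far the sprung tile is pressed down, m: 0 flush with its neighbours, 0.007 at its stop. It takes about 1 N to start and 5 N to reach the stop, and springs back flush when let go. Beyond about 0.004 it frees the shelf. The finger must lie inside the 50 mm square, or the neighbouring tiles or rim stop it.
- shelf (a joint): Opening angle of the shelf, rad: 0 shut (slack up to 0.02), latched until the catch is pressed; then a plunger pops it up and rests it at about 0.87. Hinge line along the bench's y at bench x = 90 mm, z = 66 mm. Little friction: let go before upright (1.57) it falls back onto the plunger; beyond upright it falls to its stop at 1.85 and stays.
- shelf_edge (a point): Middle of the free front edge (towards the tiles) of the shelf, a white plate 142 (x) by 268 (y) by 8 mm, about 0.3 kg; the point is 142 mm from the hinge line, half-way through the thickness, and moves with the shelf. A keeper rail hangs under the plate near this edge, to 19 mm below its mid-plane. Push it along its arc (upward as well as back): a level push can bind.
- shrimp_tube: Brown ceramic shrimp tube, a square tube lying on the turntable, 90 by 44 by 44 mm; bystander. Origin at the centre of its underside.
- check_valve: Green plastic check valve, upright, 28 mm across and 62 mm tall; on the turntable, a round grey disc 210 mm across and 22 mm high that turns freely; bystander. Origin at the centre of its underside.
- media_jar: Closed white jar, 60 mm across and 85 mm tall; on the turntable, a round grey disc 210 mm across and 22 mm high that turns freely; bystander. Origin at the centre of its underside.
- bubble_counter: Glass and metal bubble counter, upright, 40 mm across its foot and 86 mm tall; on the turntable, a round grey disc 210 mm across and 22 mm high that turns freely; bystander. Origin at the centre of its underside.
- dosing_bottle: Small upright bottle, 44 mm across and 95 mm tall, on the mat just beyond the bench's -y end; bystander. Origin at the centre of its underside.
- coupling: Grey plastic pipe ring, 40 mm across and 25 mm tall, on the mat just in front of the bench; bystander. Origin at the centre of its underside.

How it is judged (in metres and radians):
On the way, in this order (a step that is already met when the one before it is completed fails the run):
1. the sprung tile is pressed in (more than 4 mm) and the shelf is still less than half open (value of joint catch above 0.004 m and value of joint shelf below 1.1 rad), for 0.02 s.
2. the shelf has sprung up, with the catch let go (value of joint shelf above 0.4 rad and value of joint catch below 0.002 m), for 0.1 s.
At the end, for the whole second after the job is handed in: The shelf stands open past upright (more than 1.62 rad) and at rest, the sprung tile is flush again, and no bystander has moved more than 30 mm or tipped more than 0.4 rad (value of joint shelf above 1.62 rad and velocity of joint shelf between -0.1 and 0.1 rad/s and value of joint catch below 0.002 m and not (distance of any of shrimp_tube, check_valve, media_jar, bubble_counter, dosing_bottle, coupling from where it was at the start of the episode above 0.03 m or angle between any of shrimp_tube, check_valve, media_jar, bubble_counter, dosing_bottle, coupling's own z axis and vertical above 0.4 rad)); the robot touches nothing.
It fails at once if a bystander is moved or lifted more than 30 mm, or tipped over (0.4 rad) (distance of any of shrimp_tube, check_valve, media_jar, bubble_counter, dosing_bottle, coupling from where it was at the start of the episode above 0.03 m or angle between any of shrimp_tube, check_valve, media_jar, bubble_counter, dosing_bottle, coupling's own z axis and vertical above 0.4 rad).
It also fails if it takes over 64 s, if anything falls off the work surface, if the arm or the gripper's body presses on something with over 40 N, if the wrist force passes 120 N, or if a joint passes its speed limit or range.

## Working session

There is one attempt and no reset: what is moved stays moved. The work goes in short steps, Python scripts to look and compute and a tool call to move; the robot and the scene stay as the last step left them, time stands still between calls to the robot, and variables do not carry over. Pictures are saved under pics/ and viewed, at most 10 in all, crops included, and the job is handed in when it is done.

Besides the shell and the picture viewer there is one more tool, called after ">>>" in YAML: its name, and indented under it one key for each argument. servo_tool: Moves the arm, as the interface text tells. Shifts and turns lie within -1 to 1; 1 stands for 300 mm of shift or pi rad of turn. Its arguments: {"type":"object","properties":{"series":{"type":"array"},"grip_force":{"type":"number"}},"required":["series"]}

```bash
mkdir -p pics; cat > h.py <<'E'
import numpy as np, cv2
from cell import get_obs, eyes, env
def pts(c):
    d=c["depth"]; v,u=np.mgrid[:400,:640]
    P=np.stack([(u-c["cx"])/c["fx"]*d,(v-c["cy"])/c["fy"]*d,d],-1)
    return P@np.array(c["rotation"]).T+np.array(c["origin"])
def save(c,n): cv2.imwrite(f"pics/{n}.png",c["frame"][:,:,::-1])
E
python3 - <<'E'
from h import *
o=get_obs(); print(o["time_s"],o["tool_pos"],o["tool_rot"],o["force"],o["grip_width"])
for n in("scene","side"):
    c=eyes.read_camera(n); save(c,n+"0"); np.savez(n+"0.npz",**c); print(n,c["origin"],c["fx"],np.round(c["rotation"],2).tolist())
E
```

```text
0.0 [ 6.49432584e-01 -5.33991691e-05  2.21469888e-01] [-1.79889332e+02  6.55100555e-03  9.00006476e+01] [-0.45387591  0.32048454 -0.20931994] 0.0870299304844839
scene [1.08110087 0.31368338 0.99736092] 452.26202141209217 [-148.28, -0.68, 114.03]
side [0.38985858 0.95228782 0.7089819 ] 480.34099958039894 [-126.02, -0.42, -170.56]
```

```bash
sed -i 's/^from cell/from scipy.spatial.transform import Rotation as R\nfrom cell/; s/np.array(c\["rotation"\]).T/R.from_euler("xyz",c["rotation"],degrees=True).as_matrix().T/' h.py; python3 - <<'E'
from h import *
for n in("scene","side"):
    c=dict(np.load(n+"0.npz")); P=pts(c); f=c["frame"].astype(int)
    print(n,"floor",np.round(np.percentile(P[...,2],[5,20,50,80]),3))
    m=(abs(P[...,2]-.07)<.004)&(P[...,0]>.3)&(P[...,0]<1)&(c["depth"]>0)
    k,l,s,_=cv2.connectedComponentsWithStats(m.astype(np.uint8)); i=1+s[1:,4].argmax(); Q=P[l==i]
    b=cv2.minAreaRect((Q[:,:2]*1000).astype(np.float32)); print(b, cv2.boxPoints(b).round(), Q[:,2].mean(), s[i])
E
```

```text
scene floor [-0.749 -0.146  0.002  0.057]
((558.7297973632812, -6.20867919921875), (300.7117614746094, 222.9878387451172), 80.26383209228516) [[ 423. -136.]
 [ 643. -173.]
 [ 694.  123.]
 [ 474.  161.]] 0.0709216407528923 [ 205  144  152  107 6414]
side floor [-0.753 -0.311 -0.001  0.107]
((557.5455322265625, -1.6203155517578125), (303.3171081542969, 221.26742553710938), 80.23773193359375) [[ 423. -132.]
 [ 641. -170.]
 [ 692.  129.]
 [ 474.  167.]] 0.06855517484936884 [ 249  142  127   83 6074]
```

View pics/scene0.png

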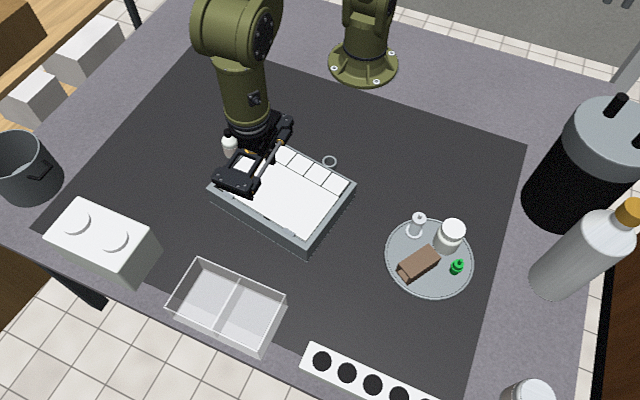

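View pics/side0.png

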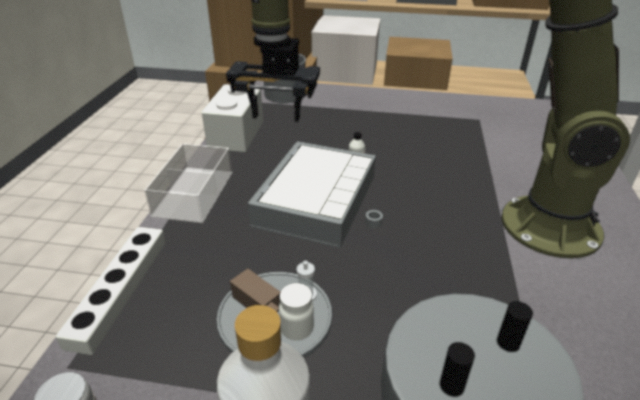

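```bash
python3 - <<'E'
from h import *
w=eyes.read_camera("wrist"); print(np.round(w["mount"],3).tolist())
C=np.array([.558,-.004]); a=np.radians(-9.75); M=np.array([[np.cos(a),np.sin(a)],[-np.sin(a),np.cos(a)]])
for n in("scene","side"):
    c=dict(np.load(n+"0.npz")); v,u=np.mgrid[:400,:640]
    r=np.stack([(u-c["cx"])/c["fx"],(v-c["cy"])/c["fy"],np.ones(u.shape)],-1)@R.from_euler("xyz",c["rotation"],degrees=True).as_matrix().T
    t=(.07-c["origin"][2])/r[...,2]; P=(r*t[...,None]+c["origin"])[...,:2]; B=(P-C)@M.T*1000
    g=c["frame"].min(2).astype(int)
    out=np.zeros((340,260),np.uint8)
    # resample bench frame 1mm/px : rows y -170..170, cols x -130..130
    yy,xx=np.mgrid[-170:170,-130:130]; W=np.stack([xx,yy],-1)/1000@M+C
    X=np.concatenate([W,np.full(xx.shape+(1,),.07)],-1)-c["origin"]; X=X@R.from_euler("xyz",c["rotation"],degrees=True).as_matrix()
    mp=(X[...,:2]/X[...,2:]*[c["fx"],c["fy"]]+[c["cx"],c["cy"]]).astype(np.float32)
    im=cv2.remap(c["frame"],mp[...,0],mp[...,1],1)[:,:,::-1]; cv2.imwrite(f"r_{n}.png",im)
cv2.imwrite("pics/rect.png",np.hstack([cv2.imread("r_scene.png"),cv2.imread("r_side.png")]))
E
```

```text
[[0.001, -0.966, -0.259, 0.072], [1.0, 0.001, 0.0, -0.0], [-0.0, -0.259, 0.966, -0.163], [0.0, 0.0, 0.0, 1.0]]
```

View pics/rect.png

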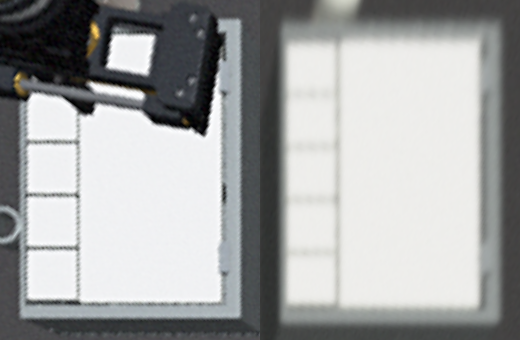

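>>> servo_tool:
  series:
    - [[0.382,-0.521,0.367,0,0,-0.446,0],[0.382,-0.521,0.367,0,0,-0.446,0],[0.382,-0.521,0.367,0,0,-0.446,0],[0.382,-0.521,0.367,0,0,-0.446,0],[0.382,-0.521,0.367,0,0,-0.446,0],[0.382,-0.521,0.367,0,0,-0.446,0],[0.382,-0.521,0.367,0,0,-0.446,0],[0.382,-0.521,0.367,0,0,-0.446,0],[0.382,-0.521,0.367,0,0,-0.446,0],[0.382,-0.521,0.367,0,0,-0.446,0],[0.382,-0.521,0.367,0,0,-0.446,0],[0.382,-0.521,0.367,0,0,-0.446,0]]
  grip_force: 20

```text
time_s: 1.15
tool_pos: [0.4935, 0.1145, 0.1122]
tool_rot: [-180.0, -0.0, 170.6]
force: [-0.1, -0.0, 0.3]
grip_width: 0.0151
grasp_force: 0.0
```

>>> servo_tool:
  series:
    - [[0,0,0.04,0,0,0,0],[0,0,0.08,0,0,0,0],[0,0,0.1,0,0,0,0],[0,0,0.11,0,0,0,0],[0,0,0.12,0,0,0,0],[0,0,0.126,0,0,0,0],[0,0,0.132,0,0,0,0],[0,0,0.137,0,0,0,0],[0,0,0.142,0,0,0,0],[0,0,0.147,0,0,0,0],[0,0,0.152,0,0,0,0],[0,0,0.152,0,0,0,0]]

```text
time_s: 2.15
tool_pos: [0.4941, 0.1147, 0.0703]
tool_rot: [-180.0, 0.0, 170.3]
force: [-9.0, -2.7, 22.8]
grip_width: 0.0003
grasp_force: 11.2
```

>>> servo_tool:
  series:
    - [[0,0,-0.04,0,0,0,0],[0,-0.06,-0.04,0,0,0,0],[0,-0.12,-0.04,0,0,0,0],[0,-0.177,-0.04,0,0,0,0],[0,-0.177,-0.03,0,0,0,0],[0,-0.177,-0.022,0,0,0,0],[0,-0.177,-0.016,0,0,0,0],[0,-0.177,-0.01,0,0,0,0],[0,-0.177,-0.005,0,0,0,0],[0,-0.177,0,0,0,0,0],[0,-0.177,0,0,0,0,0]]

```text
time_s: 3.07
tool_pos: [0.4849, 0.0634, 0.0703]
tool_rot: [-180.0, -0.0, 170.4]
force: [-11.1, -1.5, 26.9]
grip_width: 0.0008
grasp_force: 13.1
```

Rigid as well; next tile (middle).

>>> servo_tool:
  series:
    - [[0,0,-0.04,0,0,0,0],[0,-0.06,-0.04,0,0,0,0],[0,-0.12,-0.04,0,0,0,0],[0,-0.177,-0.04,0,0,0,0],[0,-0.177,-0.03,0,0,0,0],[0,-0.177,-0.022,0,0,0,0],[0,-0.177,-0.016,0,0,0,0],[0,-0.177,-0.01,0,0,0,0],[0,-0.177,-0.005,0,0,0,0],[0,-0.177,0,0,0,0,0],[0,-0.177,0,0,0,0,0]]

```text
time_s: 3.98
tool_pos: [0.476, 0.0112, 0.0669]
tool_rot: [179.9, 0.0, 170.4]
force: [-1.6, 2.5, 2.7]
grip_width: 0.0006
grasp_force: 1.4
```

>>> servo_tool:
  series:
    - [[0,0,0.008,0,0,0,0],[0,0,0.015,0,0,0,0],[0,0,0.018,0,0,0,0],[0,0,0.018,0,0,0,0]]

```text
time_s: 4.32
tool_pos: [0.4764, 0.0107, 0.0631]
tool_rot: [180.0, 0.0, 170.3]
force: [-4.5, 4.0, 15.2]
grip_width: 0.0004
grasp_force: 7.4
```

>>> servo_tool:
  series:
    - [[0,0,-0.02,0,0,0,0],[0.02,0,-0.08,0,0,0,0],[0.05,0,-0.16,0,0,0,0],[0.05,0,-0.2,0,0,0,0],[0.05,0,-0.2,0,0,0,0],[0.05,0,-0.2,0,0,0,0]]

```text
time_s: 4.82
tool_pos: [0.4614, 0.0118, 0.1214]
tool_rot: [-180.0, 0.1, 170.2]
force: [-0.8, 0.6, -0.8]
grip_width: 0.0004
grasp_force: 0.0
```

```bash
python3 - <<'E'
from h import *
o=get_obs(); print(o["time_s"],o["tool_pos"],o["force"])
s=eyes.read_camera("side"); save(s,"side1"); P=pts(s)
C=np.array([.558,-.004]); a=np.radians(-9.75); M=np.array([[np.cos(a),np.sin(a)],[-np.sin(a),np.cos(a)]])
B=(P[...,:2]-C)@M.T
m=(abs(B[...,1])<.12)&(B[...,0]>-.06)&(B[...,0]<.12)&(P[...,2]>.09)&(P[...,2]<.25)&(s["frame"].min(2)>140)
x=B[m][:,0]; z=P[m][:,2]; print(m.sum(), np.percentile(x,[1,50,99]),np.percentile(z,[1,50,99]), np.median(np.arctan2(z-.066,.09-x)))
E
```

```text
4.8167 [0.46137848 0.01181165 0.1213819 ] [-0.80801932  0.64577366 -0.83549697]
969 [-0.01477995  0.0001256   0.07116356] [0.09246947 0.15898045 0.17586582] 0.8665805197681342
```

View pics/side1.png

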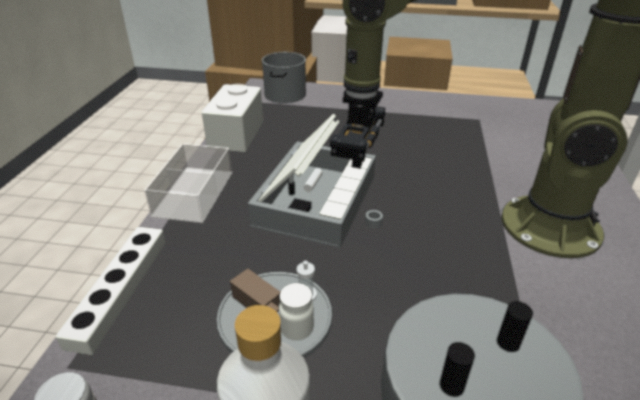

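>>> servo_tool:
  series:
    - [[0,0,-0.05,0,0,0,0],[0,0,-0.097,0,0,0,0],[-0.06,0,-0.097,0,0,0,0],[-0.12,0,-0.097,0,0,0,0],[-0.17,0,-0.097,0,0,0,0],[-0.21,0,-0.097,0,0,0,0],[-0.235,0,-0.097,0,0,0,0],[-0.25,0,-0.097,0,0,0,0],[-0.26,0,-0.097,0,0,0,0],[-0.26,0,-0.097,0,0,0,0]]

```text
time_s: 5.7
tool_pos: [0.5359, -0.0007, 0.1495]
tool_rot: [-179.9, -0.3, 170.3]
force: [-4.9, 0.1, 2.0]
grip_width: 0.0006
grasp_force: 2.0
```

>>> servo_tool:
  series:
    - [[-0.015,0,-0.012,0,0,0,0],[-0.03,0,-0.023,0,0,0,0],[-0.05,0,-0.037,0,0,0,0],[-0.07,0,-0.05,0,0,0,0],[-0.09,0,-0.06,0,0,0,0],[-0.11,0,-0.07,0,0,0,0],[-0.11,0,-0.07,0,0,0,0]]

```text
time_s: 6.28
tool_pos: [0.5722, -0.0066, 0.1721]
tool_rot: [180.0, 0.2, 170.3]
force: [0.3, -0.2, 0.9]
grip_width: 0.0003
grasp_force: 0.3
```

```bash
cat > ang.py <<'E'
from h import *
import sys
o=get_obs(); print(o["time_s"],o["tool_pos"],o["force"])
s=eyes.read_camera("side"); save(s,sys.argv[1]); P=pts(s)
C=np.array([.558,-.004]); a=np.radians(-9.75); M=np.array([[np.cos(a),np.sin(a)],[-np.sin(a),np.cos(a)]])
B=(P[...,:2]-C)@M.T; print("tcp bench",M@(o["tool_pos"][:2]-C))
m=(abs(B[...,1])<.15)&(B[...,0]>-.06)&(B[...,0]<.18)&(P[...,2]>.1)&(P[...,2]<.25)&(s["frame"].min(2)>140)
x=B[m][:,0]; z=P[m][:,2]; print(m.sum(), np.percentile(x,[1,50,99]),np.percentile(z,[1,50,99]), np.median(np.arctan2(z-.066,.09-x)))
E
python3 ang.py side2
```

```text
6.2833 [ 0.57224749 -0.00662367  0.17211921] [ 0.26804279 -0.21254885  0.85171618]
tcp bench [ 0.01448601 -0.00017297]
387 [0.01235639 0.03869448 0.04526072] [0.1819487  0.19052471 0.24099121] 1.1765302585019055
```

>>> servo_tool:
  series:
    - [[-0.02,0,-0.009,0,0,0,0],[-0.04,0,-0.017,0,0,0,0],[-0.06,0,-0.024,0,0,0,0],[-0.08,0,-0.03,0,0,0,0],[-0.1,0,-0.035,0,0,0,0],[-0.12,0,-0.038,0,0,0,0],[-0.14,0,-0.04,0,0,0,0],[-0.16,0,-0.04,0,0,0,0],[-0.18,0,-0.04,0,0,0,0],[-0.2,0,-0.04,0,0,0,0],[-0.215,0,-0.04,0,0,0,0],[-0.215,0,-0.04,0,0,0,0]]

```text
time_s: 7.33
tool_pos: [0.6349, -0.0175, 0.1832]
tool_rot: [-180.0, 0.0, 170.3]
force: [0.2, 0.1, 0.5]
grip_width: 0.0006
grasp_force: 0.0
```

```bash
python3 ang.py side3
```

```text
7.3333 [ 0.63485578 -0.01751087  0.18324026] [0.1853407  0.08173081 0.488605  ]
tcp bench [ 0.07803374 -0.00030023]
244 [0.09273193 0.10748052 0.11593575] [0.19354026 0.20412063 0.20696444] 1.7018297213805045
```

View pics/side3.png

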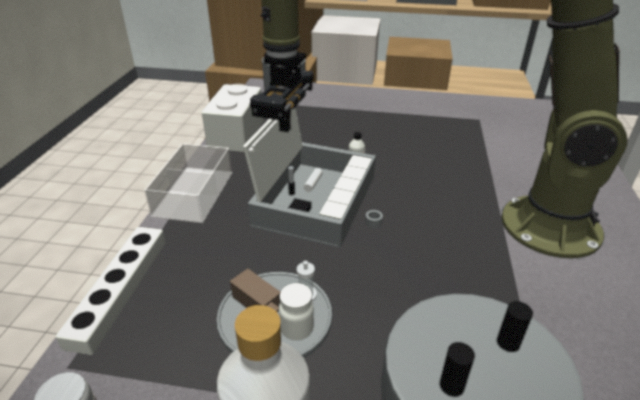

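The shelf's top edge (about pixel 275,135) is past upright, leaning away from the arm. I'll back the finger off towards the robot and upward, then check.

>>> servo_tool:
  series:
    - [[0.05,0,0,0,0,0,0],[0.12,0,0,0,0,0,0],[0.22,0,-0.05,0,0,0,0],[0.3,0,-0.12,0,0,0,0],[0.35,0,-0.2,0,0,0,0],[0.35,0,-0.25,0,0,0,0],[0.35,0,-0.25,0,0,0,0],[0.35,0,-0.25,0,0,0,0],[0.35,0,-0.25,0,0,0,0],[0.35,0,-0.25,0,0,0,0],[0.35,0,-0.25,0,0,0,0],[0.35,0,-0.25,0,0,0,0]]

```text
time_s: 8.38
tool_pos: [0.5302, 0.0005, 0.2574]
tool_rot: [-180.0, -0.1, 170.3]
force: [-0.1, 1.0, -0.4]
grip_width: 0.0005
grasp_force: 0.0
```

```bash
python3 ang.py side4
```

```text
8.3833 [5.30204173e-01 4.51268039e-04 2.57374419e-01] [-0.06517885  0.95505406 -0.43318206]
tcp bench [-0.02814817 -0.00032024]
429 [0.1086297  0.12377346 0.13182327] [0.19183698 0.20060612 0.20550442] 1.8220787929764792
```

View pics/side4.png

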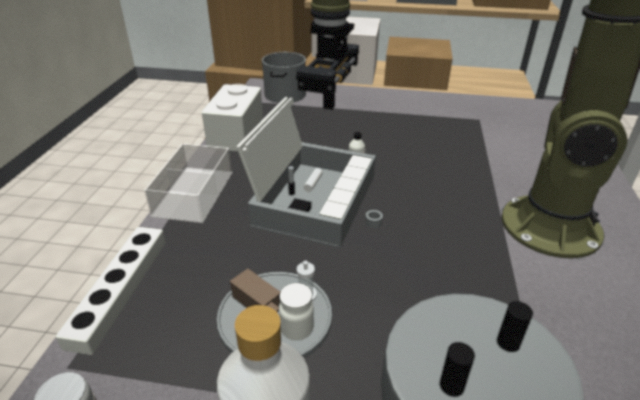

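The shelf rests at about 1.82 rad by itself (top edge near 270,120). The arm is clear, and the bystanders are where they were.

```bash
python3 -c "
from cell import env
print(env.sign_off())"
```

```text
the job is handed in; nothing more can be done
None
```

The middle tile was the catch: I pressed it in, the shelf sprang up, and I pushed it past upright, where it stays open at about 1.82 rad with the arm clear and the other things unmoved in the last picture; the job is handed in, but no verdict came back.

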